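Turn the forming block in the cam clamp and lock it

ROBOT

A 6-joint arm with a two-finger parallel gripper is mounted at the origin on a cart in front of the work surface, level with it; the furniture and walls round the work are solid. World frame = base frame: x ahead of the robot, y to its left, z up, the work surface at z = 0. Lengths are in m, angles in rad, forces in N, time in s.
With the tool pointing down it reaches from about 0.425 to 0.95 m from the base axis. Payload 14.7 kg.
Tool frame: the origin (TCP) lies at the very end of the fingers, on their centre line; the grasp point (between the pads) lies behind it (manip.grip_point_offset is the z of the grasp point in the tool frame, in m); z points along the fingers, y is the line along which they close (so a half turn about z gives the same grasp; the last joint's range is limited). The gripper opens to 85 mm and grips with 20 to 120 N. Pads are 22 mm wide; open, the fingers measure 114 mm over their backs; the gripper's body (76 mm by 85 mm) begins 54 mm behind the grasp point. The pads swing forward as they close: fully open they stand 13 mm farther back than shut.
Start: joints at [1.07, 0.48, 1.596, -0, 1.065, -0.047], TCP at [0.285, 0.584, 0.231] pointing down, gripper open.
Joint ranges: [-2.75, 2.75], [-0.82, 2.05], [0.23, 2.67], [-1.56, 4.7], [0.09, 2.69], [-2.92, 2.92]. Speed limits (rad/s): [1.89, 1.89, 2.39, 3.01, 3.01, 3.01].

INTERFACE

Orientations are given as a rotation vector (axis times angle).
In Python, from plant import manip, cams, probe_bus gives the robot as it stands (manip), with the cameras (cams) and the readings (probe_bus).
- The arm moves only by the shell command python3 drive.py 'ROWS' [OPENING] [FORCE]. ROWS is rows parted by semicolons, their numbers by spaces, 1 to 20 of them, each of 6 numbers: dx, dy, dz in m, then a rotation vector rx, ry, rz in rad; each row is the pose to reach, as a shift and turn from the pose commanded when the command began, along the tool's axes at that moment; what a row does not reach only later rows make up. A row lasts 1/12 s, in which the tool goes at most 0.0417 m and 0.125 rad, less where a joint would pass 70% of its speed; a pose out of reach is approached as far as the arm can. OPENING is the finger opening in m, set as the command begins (- or left out keeps the last). The fingers move at their own pace and stop on an object; FORCE is the grip in N (left out, the last holds). Time passes only in rows, so rows that do not move let the fingers close. It prints the time, the measured TCP pose, the force, the opening and the grip force at its end.
- probe_bus.read_state(): the state, without advancing time (a new reading comes with each control period).
- cams.capture(name): name is "scene" or "top" or "wrist"; returns the picture (400x640x3 uint8, red, green, blue); there is no depth.
- cams.get_calibration(name): a dict with "K" (3x3 intrinsics, pixels), "k1" (the pictures are not rectified: a ray, as slopes to the right and down, at radius r is drawn at 1 + k1 r^2 times it, then the intrinsics apply), "cam_to_world" (4x4, takes a point from camera to world coordinates). Camera axes: x right, y up, looking along -z (the intrinsics and any distortion apply to the point x, -y, -z); pixel columns grow to the right and rows downward; lengths in m; the calibration is good to about 2 mm. A picture is of the moment at which its call begins: read the wrist's pose just before it. get_calibration takes no time and is no camera call; for the wrist camera it gives the pose at the moment of the call.
- manip.close_job(): hands the job in; it is judged then, once.
The state is a dict: "time_s": time; "joint_positions": joint angles; "joint_velocities": joint speeds; "joint_efforts": joint torques, N m; "eef_pos": TCP position; "tcp_rot": TCP orientation; "force": force on the tool from outside, world axes, zero at the start; "ft_torque": the same for the moment, N m; "grip_width": finger opening in m; "finger_force": force on a finger pad.
Only numpy, scipy, OpenCV 4.12 (cv2) and the standard library are available. Lean on these libraries where they do the work, as an engineer would, in place of code of your own. Each camera call takes 0.05 s, during which the arm holds its last target. There are 200 camera calls.

TASK

The grooved steel forming block was dropped into the cam clamp the wrong way round: its grooves run into the two jaws, and the clamp is still slack. Lift it out, turn it a quarter turn so that the grooves run out through the clamp's open ends, and seat it flat on the bed in the middle between the jaws; then swing the clamp's ball-ended lever all the way round to its stop so that the block is gripped. Leave the other things on the bench where they are.

Things in the scene. Friction and masses are not known exactly. Their poses are not given: they have to be found in the camera images.
- clamp: Grey cam clamp bolted to the bench. Base 162 x 88 x 14 mm, x = -60 to +102 mm. Origin on the bench under the middle of the bed; own x runs from the fixed jaw (face at x = -25 mm) over the bed to the moving jaw, cam and lever, own y along the jaws, z up. Fixed jaw 20 mm thick; both jaws y = -32 to +32 mm, up to z = 42 mm, 4 mm bevel at the inner top edge. The +y and -y ends of the bed are open.
- jaw: Moving jaw, 16 mm thick; its face is at x = +32 mm of the clamp when slack (57 mm opening; origin then at the clamp's). The cam drives it to the fixed jaw in proportion to the lever, 8.2 mm over the quarter turn: it slides the block to the fixed jaw, straightens it, grips it from about 1.34 rad and harder up to 13 N at the stop; its steel facing gives 1 mm at 10 N on a rubber sheet.
- lever (a joint): Cam lever, turns level about lever_pivot. 0 = slack, lever along the clamp's +x; grows anticlockwise seen from above; 1.571 = locked at the end stop, lever along the clamp's +y. Starts at 0 to 0.2 and stays where it is left: friction 0.15 Nm, up to 0.3 Nm at the end when gripping.
- lever_pivot (a point): Point on the lever's upright axis at the height of the lever's middle line: 66 mm along the clamp's x from its origin, 45 mm over the bench. Guide strips (clamp x = 34 to 64, y = 33 to 42 mm either side, 26 mm high) and two stop pins (50 mm high) stand within 45 mm of it.
- lever_ball (a point): Middle of the black ball (26 mm) at the lever's end, 100 mm from lever_pivot and 45 mm over the bench. The lever is a round steel bar 12 mm thick up to the ball, with free space below and on both sides of it from 50 mm off the pivot, through its whole swing.
- bed_mid (a point): Middle of the bed's top, 14 mm above the clamp's origin, axes as the clamp's. Beyond the clamp's -y side, y = -50 to -200, x = -60 to +60 mm from here, the bench is bare: room to set the block down. Solid hoses hang before the robot at world x 0.19 to 0.24, y -0.06 to -0.28 m, up to 1.2 m: work from their left (+y); from their right, pass with the arm upright, within 0.18 m of the base axis.
- block: Steel forming block, 50 x 50 x 24 mm, 0.32 to 0.5 kg, three half-round grooves (6, 10, 16 mm wide) along its own x in its top. Origin in the middle of its underside, z up. Starts on the bed with its x along the clamp's x (wrong, within 0.03 rad); right is along the clamp's y, either way round. The jaws stand 4 mm above its top, so in the clamp only the faces towards the open ends can be gripped.
- chasing_hammer: Bystander: small hammer with wooden handle, 85 x 231 x 27 mm, lying to the right of the clamp.
- bench_block: Bystander: plain flat square steel block without grooves, 60 x 60 x 19 mm, lying behind and right of the clamp.
- bud_casting: Bystander: small cast bud on a square foot, 48 x 52 x 54 mm, standing behind and right of the clamp.
- punch: Bystander: slim eight-sided steel punch, 9 x 125 x 9 mm, lying on the robot's side of the clamp, 105 to 120 mm from its origin along -x.

How it is judged:
On the way:
1. the block, turned a quarter turn, stands on the bed between the jaws while the lever is still slack (angle between the x axis of block and the y axis of clamp, either way round below 0.2 rad and z of block in the frame of clamp below 0.018 m and horizontal distance between block and bed_mid below 0.02 m and value of joint lever below 1.2 rad), for 0.2 s.
At the end, for the whole second after the job is handed in: The lever is at its stop (within 0.07 rad); the block stands flat on the bed (within 2.5 mm), its grooves along the jaws (within 0.06 rad), within 15 mm of the middle of the bed, at rest and gripped by the moving jaw (over 3 N) (value of joint lever above 1.5 rad and angle between the x axis of block and the y axis of clamp, either way round below 0.06 rad and angle between block's own z axis and vertical below 0.05 rad and z of block in the frame of clamp below 0.0165 m and horizontal distance between block and bed_mid below 0.015 m and contact force between jaw and block above 3 N and linear speed of block below 0.02 m/s); the robot touches nothing.
It fails at once if a bystander (hammer, plain block, bud casting or punch) is moved by over 40 mm (distance of any of chasing_hammer, bench_block, bud_casting, punch from where it was at the start of the episode above 0.04 m).
It also fails if it takes over 72 s, if anything falls off the work surface, if the arm or the gripper's body presses on something with over 40 N, if the wrist force passes 120 N, or if a joint passes its speed limit or range.

## Working session

There is one attempt and no reset: what is moved stays moved. The work goes in short steps, Python scripts to look and compute and a shell command to move; the robot and the scene stay as the last step left them, time stands still between calls to the robot, and variables do not carry over. Pictures are saved under pics/ and viewed, at most 13 in all, crops included, and the job is handed in when it is done.

```bash
ls; mkdir -p pics
python3 - <<'E'
from plant import manip, cams, probe_bus
import cv2,numpy as np
s=probe_bus.read_state();print(s['time_s'],s['eef_pos'],s['tcp_rot'],s['grip_width'],manip.grip_point_offset)
for n in ("scene","top","wrist"):
    c=cams.get_calibration(n);print(n,np.round(c["K"],1).tolist(),c["k1"],np.round(c["cam_to_world"],3).tolist())
    im=cams.capture(n);cv2.imwrite(f"pics/{n}0.png",im[:,:,::-1])
E
```

```text
drive.py
pics
plant.py
0.0 [0.28471351 0.58385481 0.23065946] [-7.06656324e-01 -3.06072078e+00  1.86610235e-03] 0.08571894331837937 -0.0187
scene [[484.4, 0.0, 318.2], [0.0, 484.4, 207.3], [0.0, 0.0, 1.0]] 0.0007089342522003096 [[0.73, 0.504, -0.461, 0.093], [-0.683, 0.552, -0.478, -0.393], [0.013, 0.664, 0.747, 0.817], [0.0, 0.0, 0.0, 1.0]]
top [[409.8, 0.0, 321.3], [0.0, 409.8, 193.5], [0.0, 0.0, 1.0]] 0.021174013237312536 [[0.0, 0.992, -0.124, 0.442], [-1.0, -0.0, -0.002, 0.103], [-0.002, 0.124, 0.992, 0.923], [0.0, 0.0, 0.0, 1.0]]
wrist [[285.1, 0.0, 321.7], [0.0, 285.1, 202.5], [0.0, 0.0, 1.0]] 3.9686522022325966e-05 [[0.438, -0.865, -0.243, 0.223], [0.899, 0.421, 0.12, 0.614], [-0.002, -0.271, 0.963, 0.373], [0.0, 0.0, 0.0, 1.0]]
```

View pics/top0.png

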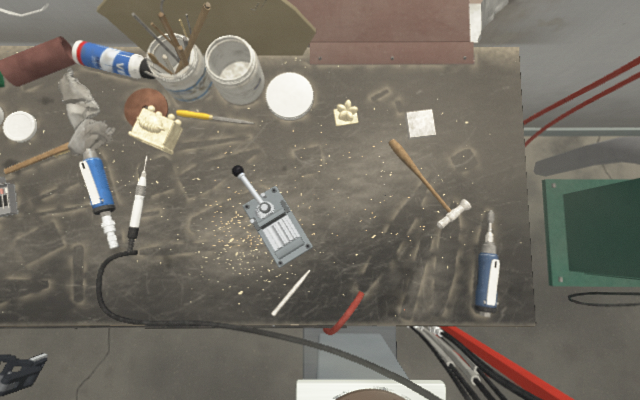

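View pics/scene0.png

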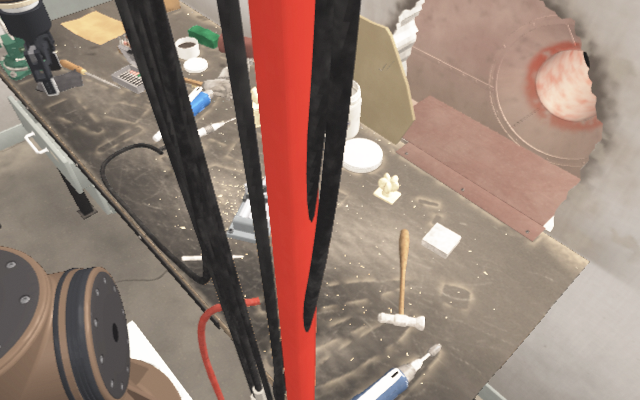

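Top view: clamp base at about (279,222), ball at (237,171), block with its grooves along the clamp's x around (282,238). The lever points up-left, the punch is at (291,293) and the hammer is on the right. In the scene view the hoses hide the clamp. I'll measure roughly from the top view, then look with the wrist camera from two places.

```bash
cat > h.py <<'E'
from plant import manip, cams, probe_bus
import cv2,numpy as np
from scipy.spatial.transform import Rotation as R
def grab(n,f):
    c=cams.get_calibration(n);im=cams.capture(n)[:,:,::-1].copy()
    cv2.imwrite(f"pics/{f}.png",im);np.save(f"pics/{f}.npy",np.array([c],dtype=object),allow_pickle=True);return im,c
def load(f): return cv2.imread(f"pics/{f}.png"),np.load(f"pics/{f}.npy",allow_pickle=True)[0]
def ray(c,p):
    K=np.array(c["K"]);T=np.array(c["cam_to_world"])
    q=cv2.undistortPoints(np.array([[p]],float),K,np.array([c["k1"],0,0,0,0.]))[0,0]
    return T[:3,3],T[:3,:3]@np.array([q[0],-q[1],-1])
def onz(c,p,z):
    o,d=ray(c,p);return o+d*(z-o[2])/d[2]
def tri(c1,p1,c2,p2):
    o1,d1=ray(c1,p1);o2,d2=ray(c2,p2)
    t=np.linalg.lstsq(np.c_[d1,-d2],o2-o1,rcond=None)[0]
    a,b=o1+d1*t[0],o2+d2*t[1];return (a+b)/2,np.linalg.norm(a-b)
def proj(c,X):
    T=np.array(c["cam_to_world"]);x=T[:3,:3].T@(np.array(X)-T[:3,3]);s=np.array([x[0],-x[1]])/-x[2]
    s=s*(1+c["k1"]*(s@s));return np.array(c["K"])[:2,:2]@s+np.array(c["K"])[:2,2]
def delta(pos,rotm):  # target TCP pose -> shift & rotvec in current tool axes
    s=probe_bus.read_state();A=R.from_rotvec(s['tcp_rot'])
    print('delta',np.round(A.inv().apply(np.array(pos)-s['eef_pos']),4),np.round((A.inv()*R.from_matrix(rotm)).as_rotvec(),3))
def down(yaw):  # tool z down, tool x along yaw
    x=np.array([np.cos(yaw),np.sin(yaw),0]);z=np.array([0,0,-1.]);return np.c_[x,np.cross(z,x),z]
E
python3 - <<'E'
from h import *
c=cams.get_calibration("top")
ball=onz(c,(237,171),.045);piv=onz(c,(265,208),.045);blk=onz(c,(281,238),.038)
print(ball,piv,blk,np.linalg.norm(ball-piv))
d=ball-piv;a=np.arctan2(d[1],d[0]);print('lever yaw',a,'base yaw',np.arctan2(*(piv-blk)[[1,0]]))
s=probe_bus.read_state();A=R.from_rotvec(s['tcp_rot']);T=cams.get_calibration("wrist")["cam_to_world"];T=np.array(T)
print(np.round(A.as_matrix(),3).tolist(),'cam in tool',A.inv().apply(T[:3,3]-s['eef_pos']),'view in tool',A.inv().apply(-T[:3,2]))
im=cv2.imread("pics/top0.png")[150:280,210:330];cv2.imwrite("pics/topc.png",cv2.resize(im,None,fx=5,fy=5,interpolation=2)[:600,:])
E
```

```text
[0.60086115 0.28743402 0.045     ] [0.52020733 0.22529031 0.045     ] [0.4562319  0.19081663 0.038     ] 0.10181787520959595
lever yaw 0.6564921784363437 base yaw 0.4942486689155014
[[-0.899, 0.438, -0.0], [0.438, 0.899, -0.001], [0.0, -0.001, -1.0]] cam in tool [ 0.0688319  -0.00022917 -0.14203289] view in tool [-2.71051434e-01 -7.01123981e-04  9.62564610e-01]
```

View pics/topc.png

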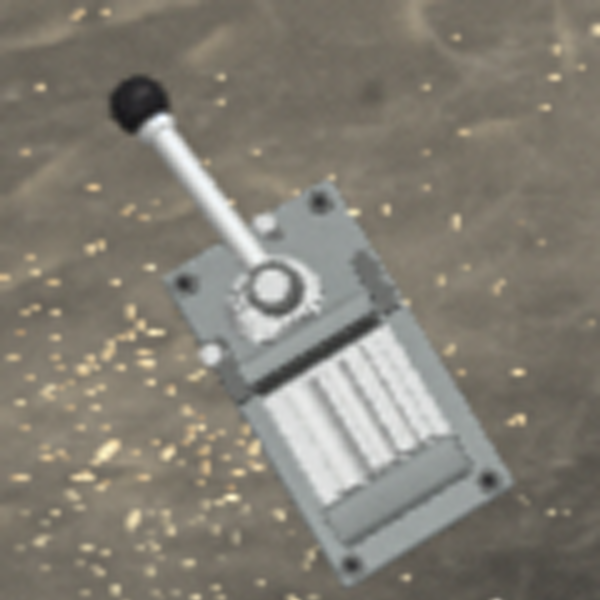

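Rough clamp yaw is 0.5 and the block sits near (0.456, 0.191). Next I work out the move to a hover above it, with the tool x along the clamp's −x.

Run:
```python
from h import *
delta([0.456,0.191,0.19],down(np.pi+0.5))
delta([0.456-.05*.48,0.191+.05*.88,0.19],down(np.pi+0.5))
```

```text
delta [-0.3262 -0.2781  0.0411] [-0.001 -0.    -0.954]
delta [-0.2853 -0.2491  0.041 ] [-0.001 -0.    -0.954]
```

```bash
T='-0.285 -0.249 0.041 0 0 -0.954'; python3 drive.py '-0.285 -0.249 0.041 0 0 -0.954;-0.285 -0.249 0.041 0 0 -0.954;-0.285 -0.249 0.041 0 0 -0.954;-0.285 -0.249 0.041 0 0 -0.954;-0.285 -0.249 0.041 0 0 -0.954;-0.285 -0.249 0.041 0 0 -0.954;-0.285 -0.249 0.041 0 0 -0.954;-0.285 -0.249 0.041 0 0 -0.954;-0.285 -0.249 0.041 0 0 -0.954;-0.285 -0.249 0.041 0 0 -0.954;-0.285 -0.249 0.041 0 0 -0.954;-0.285 -0.249 0.041 0 0 -0.954;-0.285 -0.249 0.041 0 0 -0.954' 0.085 60
python3 - <<'E'
from h import *
grab("wrist","w1");print(probe_bus.read_state()['joint_positions'])
E
```

```text
time_s: 1.23
eef_pos: [0.4319, 0.2356, 0.1903]
tcp_rot: [0.776, -3.044, -0.0]
force: [-0.2, 0.1, 0.2]
grip_width: 0.0846
finger_force: 0.0
[ 4.38651105e-01  3.13263725e-01  1.99557749e+00  2.36841662e-04
  8.32607070e-01 -1.63264494e+00]
```

View pics/w1.png

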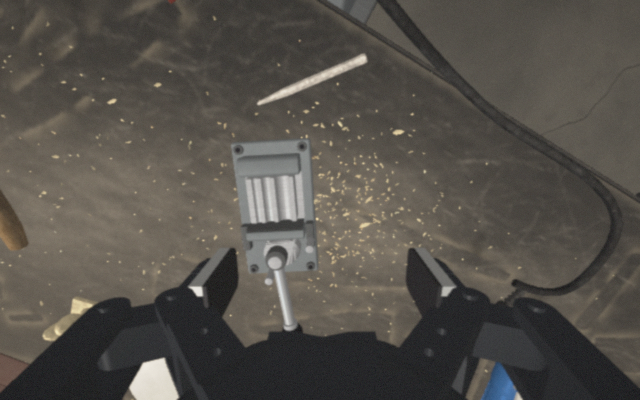

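Wrist view: clamp clear. Screws at (238,149), (303,146), (253,268), (311,266), block about (272,198), moving jaw at row 228, cam pivot (276,257), ball half hidden at (291,330). I take a second, closer view from the other side.

```bash
python3 drive.py '-0.01 -0.04 0.01 0 0 0;-0.02 -0.08 0.02 0 0 0;-0.03 -0.095 0.03 0 0 0;-0.03 -0.095 0.03 0 0 0;-0.03 -0.095 0.03 0 0 0'
python3 - <<'E'
from h import *
im,_=grab("wrist","w2")
a,_=load("w1")
A=cv2.resize(a[130:290,215:345],None,fx=3,fy=3,interpolation=2)
B=cv2.resize(im[60:270,300:440],None,fx=2.8,fy=2.8,interpolation=2)
o=np.zeros((600,790,3),np.uint8);o[:A.shape[0],:A.shape[1]]=A;o[:min(588,600),398:398+B.shape[1]]=B[:588]
cv2.imwrite("pics/cmp.png",o)
E
```

```text
time_s: 1.7
eef_pos: [0.5038, 0.167, 0.1597]
tcp_rot: [0.777, -3.043, -0.0]
force: [-0.2, 0.4, 0.5]
grip_width: 0.0847
finger_force: 0.0
```

View pics/cmp.png

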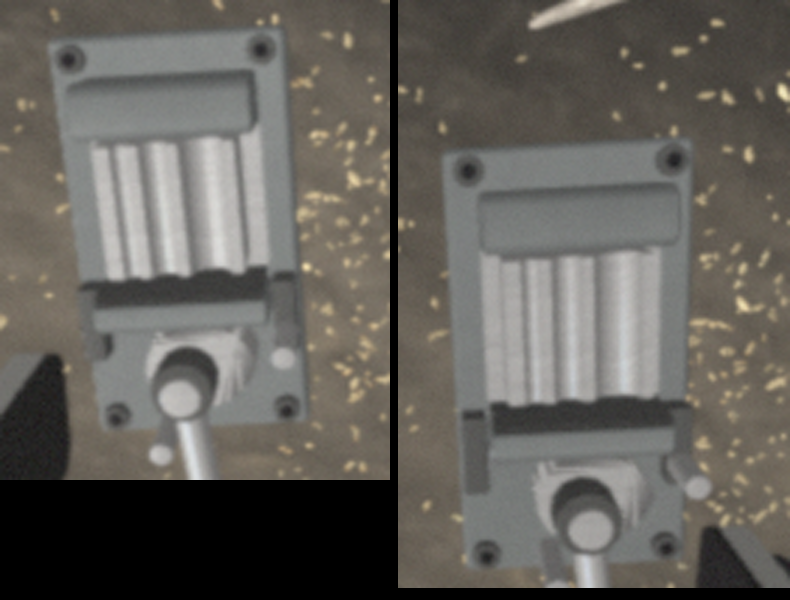

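Left (w1) and right (w2) show the four screws, the block top between the fixed jaw (above) and the moving jaw (below), and the cam. Screws in the crops: left (69,59), (261,49), (117,415), (288,408); right (469,171), (675,159), (487,553), (666,545). I triangulate these along with the block's corners and the pivot top.

Run:
```python
from h import *
i1,c1=load("w1");i2,c2=load("w2")
fa=lambda x,y:(214.67+x/3,129.67+y/3)
fb=lambda x,y:(299.68+(x-398)/2.8,59.68+y/2.8)
def ref(im,p,r=4):
    x,y=int(round(p[0])),int(round(p[1]));g=255-cv2.GaussianBlur(im,(3,3),0).min(2)[y-r:y+r+1,x-r:x+r+1].astype(float)
    w=np.clip(g-np.percentile(g,60),0,None);Y,X=np.mgrid[y-r:y+r+1,x-r:x+r+1];return (X*w).sum()/w.sum(),(Y*w).sum()/w.sum()
S=[]
for a,b in [((69,59),(469,171)),((261,49),(675,159)),((117,415),(487,553)),((288,408),(666,545))]:
    p,q=ref(i1,fa(*a)),ref(i2,fb(*b));X,e=tri(c1,p,c2,q);S.append(X);print('screw',np.round(X,4),round(e*1e3,1),np.round(onz(c1,p,.014)[:2],4),np.round(onz(c2,q,.014)[:2],4))
S=np.array(S);print(np.linalg.norm(S[0]-S[1]),np.linalg.norm(S[2]-S[3]),np.linalg.norm(S[0]-S[2]),np.linalg.norm(S[1]-S[3]))
P=np.array([(onz(c1,ref(i1,fa(*a)),.014)+onz(c2,ref(i2,fb(*b)),.014))/2 for a,b in [((69,59),(469,171)),((261,49),(675,159)),((117,415),(487,553)),((288,408),(666,545))]])
d=(P[2]+P[3]-P[0]-P[1]);yw=np.arctan2(d[1],d[0]);cen=P.mean(0);print('yaw',yw,'centre',cen)
e=P[1]-P[0]+P[3]-P[2];print('yaw from rows',np.arctan2(-e[0],e[1]))
o=cen[:2]-.021*np.array([np.cos(yw),np.sin(yw)]);print('origin',o)
M=np.array([[np.cos(yw),np.sin(yw)],[-np.sin(yw),np.cos(yw)]])
for n,a,b in [('pivtop',(181,399),(591,530)),('bl',(106,277),(488,403)),('br',(268,263),(661,397)),('tl',(92,146),(482,256)),('tr',(258,133),(659,250)),('fixjaw l',(68,137),(482,252)),('fixjaw r',(250,129),(680,241)),('base -x-y',(48,43),(443,153)),('base-x+y',(285,28),(692,140))]:
    X,er=tri(c1,fa(*a),c2,fb(*b));print(n,np.round(X,4),round(er*1e3,1),'clamp',np.round(M@(X[:2]-o)*1e3,1))
# ball in top picture
ct=cams.get_calibration("top");b=onz(ct,(210+140/5,150+104/5),.045);print('ball',b,'clamp',M@(b[:2]-o),[np.round(proj(ct,[*(o+M.T@np.array(v)),.014]),1).tolist() for v in [(-.06,-.044),(-.06,.044),(.102,.044),(.102,-.044)]])
```

```text
screw [0.4404 0.1355 0.018 ] 0.0 [0.4413 0.1347] [0.4404 0.1356]
screw [0.4037 0.1952 0.0187] 0.0 [0.4042 0.1951] [0.403  0.1962]
screw [0.5645 0.2122 0.0159] 0.7 [0.5653 0.2121] [0.5656 0.2129]
screw [0.5271 0.2715 0.0175] 0.2 [0.5288 0.2722] [0.5282 0.2733]
0.07005763547629032 0.07012678287943566 0.1458736871235462 0.14514472602176048
yaw 0.55428294468618 centre [0.4846039  0.20401188 0.014     ]
yaw from rows 0.5507173416989323
origin [0.46674806 0.19295888]
pivtop [0.523  0.2279 0.0546] 0.2 clamp [66.2  0.1]
bl [0.5097 0.1822 0.0174] 1.0 clamp [ 30.9 -31.7]
br [0.4757 0.2361 0.0174] 2.3 clamp [30.3 31.9]
tl [0.4645 0.155  0.0167] 3.2 clamp [-21.9 -31.1]
tr [0.4317 0.2083 0.0145] 0.5 clamp [-21.7  31.5]
fixjaw l [0.4603 0.1512 0.0396] 1.0 clamp [-27.5 -32.1]
fixjaw r [0.4269 0.2051 0.0424] 0.5 clamp [-27.5  31.3]
base -x-y [0.4395 0.1253 0.0126] 0.4 clamp [-58.8 -43.2]
base-x+y [0.3936 0.1993 0.0082] 0.2 clamp [-58.9  43.9]
ball [0.60130241 0.28527586 0.045     ] clamp [0.16299815 0.00767461] [[312.4, 246.1], [278.1, 267.5], [240.6, 204.7], [274.5, 184.1]]
```

The fit is consistent: pivot measured at clamp (66.2, 0.1) against (66, 0), base corner at (−58.8, −43.2), and jaw top at about z 0.041. Lever is about 0.08 rad. My "block corner" points were the bed's edge (z≈0.016), which still bounds the block. Grasp next.

```bash
cat >> h.py <<'E'
O=np.array([0.46675,0.19296]);YW=0.553
def C(x,y,z): return [O[0]+x*np.cos(YW)-y*np.sin(YW),O[1]+x*np.sin(YW)+y*np.cos(YW),z]
E
python3 - <<'E'
from h import *
delta(C(.003,0,.06),down(np.pi+YW)); delta(C(.003,0,.016),down(np.pi+YW)); delta(C(.0,-.125,.10),down(np.pi+YW))
E
```

```text
delta [0.0166 0.04   0.1001] [ 0.    -0.001 -0.052]
delta [0.0166 0.04   0.1441] [ 0.    -0.001 -0.052]
delta [ 0.0132 -0.0849  0.0601] [ 0.    -0.001 -0.052]
```

```bash
python3 drive.py '0.01 0.03 0.02 0 0 -0.052;0.017 0.04 0.055 0 0 -0.052;0.017 0.04 0.09 0 0 -0.052;0.017 0.04 0.12 0 0 -0.052;0.017 0.04 0.135 0 0 -0.052;0.017 0.04 0.142 0 0 -0.052;0.017 0.04 0.142 0 0 -0.052;0.017 0.04 0.142 0 0 -0.052'; python3 drive.py '0 0 0 0 0 0;0 0 0 0 0 0;0 0 0 0 0 0;0 0 0 0 0 0;0 0 0 0 0 0;0 0 0 0 0 0;0 0 0 0 0 0;0 0 0 0 0 0;0 0 0 0 0 0;0 0 0 0 0 0;0 0 0 0 0 0;0 0 0 0 0 0' 0.03 60
```

```text
time_s: 2.42
eef_pos: [0.4697, 0.1942, 0.019]
tcp_rot: [-0.858, 3.022, 0.0]
force: [1.5, -0.1, 0.1]
grip_width: 0.0848
finger_force: 0.0
time_s: 3.42
eef_pos: [0.4704, 0.1937, 0.0196]
tcp_rot: [-0.856, 3.021, 0.0]
force: [-2.6, 1.1, 15.9]
grip_width: 0.049
finger_force: 59.6
```

Gripped at 49 mm with 60 N. Lift and check that it holds.

```bash
python3 drive.py '0 0 -0.01 0 0 0;0 0 -0.03 0 0 0;0 0 -0.06 0 0 0;0 0 -0.08 0 0 0;0 0 -0.08 0 0 0;0 0 -0.08 0 0 0' - 90
python3 - <<'E'
from h import *
grab("wrist","w3")
for z in (.1,.006): delta(C(.0,-.13,z),down(np.pi+YW))
E
```

```text
time_s: 3.92
eef_pos: [0.4704, 0.1936, 0.0994]
tcp_rot: [-0.855, 3.02, 0.0]
force: [-0.4, 0.6, -5.2]
grip_width: 0.048
finger_force: 98.1
delta [ 0.0025 -0.1288 -0.0017] [-0.     0.001 -0.001]
delta [ 0.0025 -0.1288  0.0923] [-0.     0.001 -0.001]
```

View pics/w3.png

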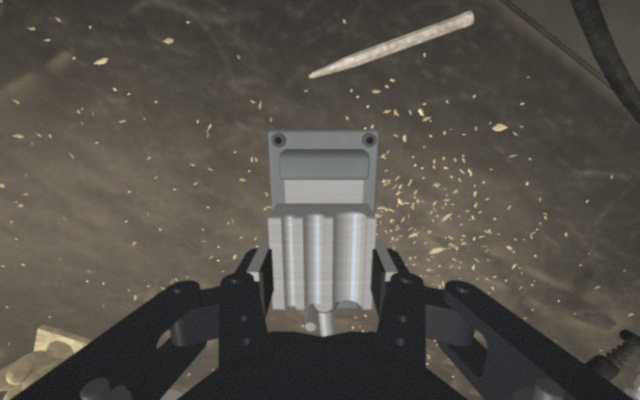

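The block is held square between the fingers, with the punch at (390,45) and the clamp behind undisturbed. I carry it to the bare bench on the clamp's −y side and set it down.

```bash
python3 drive.py '0 -0.03 0 0 0 0;0 -0.065 0 0 0 0;0 -0.1 0 0 0 0;0.002 -0.129 0.015 0 0 0;0.002 -0.129 0.04 0 0 0;0.002 -0.129 0.065 0 0 0;0.002 -0.129 0.08 0 0 0;0.002 -0.129 0.086 0 0 0;0.002 -0.129 0.089 0 0 0;0.002 -0.129 0.091 0 0 0;0.002 -0.129 0.092 0 0 0;0.002 -0.129 0.092 0 0 0'
```

```text
time_s: 4.97
eef_pos: [0.5361, 0.0828, 0.0068]
tcp_rot: [-0.857, 3.022, -0.0]
force: [0.9, 0.2, -4.3]
grip_width: 0.0477
finger_force: 97.7
```

```bash
python3 drive.py '0 0 0.001 0 0 0;0 0 0.002 0 0 0;0 0 0.002 0 0 0'; python3 drive.py '0 0 0.001 0 0 0;0 0 0.002 0 0 0;0 0 0.002 0 0 0'
```

```text
time_s: 5.22
eef_pos: [0.5362, 0.0828, 0.0058]
tcp_rot: [-0.856, 3.021, -0.0]
force: [-4.4, 0.0, 18.7]
grip_width: 0.0479
finger_force: 100.3
time_s: 5.47
eef_pos: [0.5364, 0.0828, 0.0057]
tcp_rot: [-0.856, 3.02, -0.001]
force: [-14.6, -1.1, 64.1]
grip_width: 0.048
finger_force: 105.6
```

On the bench: TCP sits 5.7 mm above the block's underside, which confirms the bed at 14 mm (19.6 − 5.6). I relieve the load, release, rise and turn a quarter.

```bash
python3 drive.py '0 0 -0.0015 0 0 0;0 0 -0.003 0 0 0;0 0 -0.003 0 0 0'; python3 drive.py '0 0 0 0 0 0;0 0 0 0 0 0;0 0 0 0 0 0;0 0 0 0 0 0;0 0 0 0 0 0;0 0 0 0 0 0;0 0 -0.01 0 0 0;0 0 -0.03 0 0 0;0 0 -0.05 0 0 0;0 0 -0.05 0 0 0;0 0 -0.05 0 0 0' 0.085; python3 drive.py '0 0 0 0 0 0.125;0 0 0 0 0 0.25;0 0 0 0 0 0.375;0 0 0 0 0 0.5;0 0 0 0 0 0.625;0 0 0 0 0 0.75;0 0 0 0 0 0.875;0 0 0 0 0 1;0 0 0 0 0 1.125;0 0 0 0 0 1.25;0 0 0 0 0 1.375;0 0 0 0 0 1.5;0 0 0 0 0 1.571;0 0 0 0 0 1.571;0 0 0 0 0 1.571;0 0 0 0 0 1.571;0 0 0 0 0 1.571'
python3 - <<'E'
from h import *
grab("wrist","w4")
delta([0.5363,.0828,.0075],down(np.pi+YW-np.pi/2))
E
```

```text
time_s: 5.72
eef_pos: [0.5362, 0.0827, 0.0061]
tcp_rot: [-0.856, 3.021, -0.0]
force: [0.0, -0.4, -5.0]
grip_width: 0.0475
finger_force: 97.9
time_s: 6.63
eef_pos: [0.5366, 0.0827, 0.0568]
tcp_rot: [-0.856, 3.02, -0.001]
force: [-0.5, 0.2, -0.9]
grip_width: 0.0848
finger_force: 0.0
time_s: 8.05
eef_pos: [0.5356, 0.0826, 0.0552]
tcp_rot: [-1.529, -2.744, 0.0]
force: [-0.3, 0.4, -0.1]
grip_width: 0.085
finger_force: 0.0
delta [-0.0002  0.0007  0.0477] [-0.    -0.     0.001]
```

View pics/w4.png

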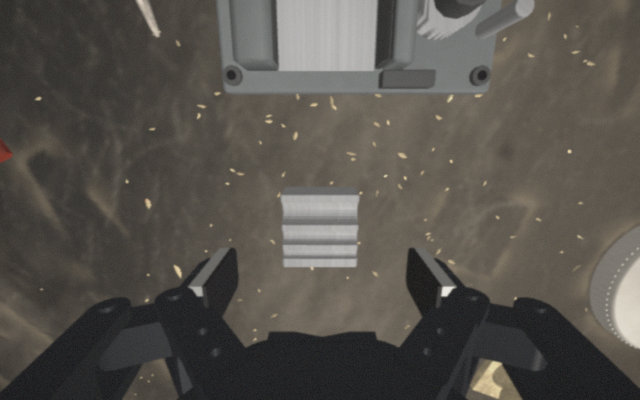

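Block stands alone on the bench at columns 282–358, centred between the fingers, with the clamp above it. Regrip across the groove ends.

```bash
python3 drive.py '0 0 0.03 0 0 0;0 0.001 0.044 0 0 0;0 0.001 0.0475 0 0 0;0 0.001 0.0475 0 0 0'; python3 drive.py '0 0 0 0 0 0;0 0 0 0 0 0;0 0 0 0 0 0;0 0 0 0 0 0;0 0 0 0 0 0;0 0 0 0 0 0;0 0 0 0 0 0;0 0 0 0 0 0;0 0 0 0 0 0;0 0 0 0 0 0;0 0 0 0 0 0' 0.03 90; python3 drive.py '0 0 -0.02 0 0 0;0 0 -0.05 0 0 0;0 0 -0.085 0 0 0;0 0 -0.1 0 0 0;0 0 -0.1 0 0 0;0 0 -0.1 0 0 0'
python3 - <<'E'
from h import *
delta(C(.003,0,.11),down(np.pi+YW));delta(C(.003,0,.11),down(YW));print(probe_bus.read_state()['joint_positions'])
E
```

```text
time_s: 8.43
eef_pos: [0.5358, 0.083, 0.007]
tcp_rot: [-1.53, -2.742, 0.002]
force: [-0.9, 0.1, 0.8]
grip_width: 0.0848
finger_force: 0.0
time_s: 9.35
eef_pos: [0.5368, 0.0831, 0.0092]
tcp_rot: [1.531, 2.742, 0.001]
force: [-3.9, -0.6, 18.8]
grip_width: 0.0473
finger_force: 90.0
time_s: 9.85
eef_pos: [0.537, 0.0831, 0.1087]
tcp_rot: [1.531, 2.741, 0.002]
force: [-0.6, 1.0, -4.5]
grip_width: 0.047
finger_force: 97.0
delta [ 0.1304  0.0007 -0.0014] [ 1.000e-03  2.000e-03 -1.572e+00]
delta [ 0.1304  0.0007 -0.0014] [ 2.00e-03 -1.00e-03  1.57e+00]
[ 9.78143958e-02  4.93090704e-01  1.95539884e+00  2.25063227e-05
  6.90829167e-01 -4.54200122e-01]
```

```bash
python3 drive.py '0.01 0 0 0 0 -0.12;0.02 0 0 0 0 -0.24;0.03 0 0 0 0 -0.36;0.04 0 0 0 0 -0.48;0.05 0 0 0 0 -0.6;0.06 0 0 0 0 -0.72;0.07 0 0 0 0 -0.84;0.08 0 0 0 0 -0.96;0.09 0 0 0 0 -1.08;0.1 0 0 0 0 -1.2;0.11 0 0 0 0 -1.32;0.12 0 0 0 0 -1.44;0.13 0.0007 0 0 0 -1.56;0.1304 0.0007 0 0 0 -1.572;0.1304 0.0007 0 0 0 -1.572;0.1304 0.0007 0 0 0 -1.572;0.1304 0.0007 0 0 0 -1.572'
python3 - <<'E'
from h import *
i,c=grab("wrist","w5")
cv2.imwrite("pics/w5c.png",cv2.resize(i[110:330,240:410],None,fx=2.7,fy=2.7,interpolation=2))
print(probe_bus.read_state()['force'])
for z in (.055,.023): delta(C(.003,0,z),down(np.pi+YW))
E
```

```text
time_s: 11.27
eef_pos: [0.4687, 0.194, 0.1073]
tcp_rot: [0.853, -3.023, 0.0]
force: [0.2, 0.4, -4.4]
grip_width: 0.0467
finger_force: 97.0
[-0.24742671  0.63183658 -4.54130946]
delta [-0.0007  0.0001  0.0525] [ 0.    -0.001 -0.002]
delta [-0.0007  0.0001  0.0845] [ 0.    -0.001 -0.002]
```

View pics/w5c.png

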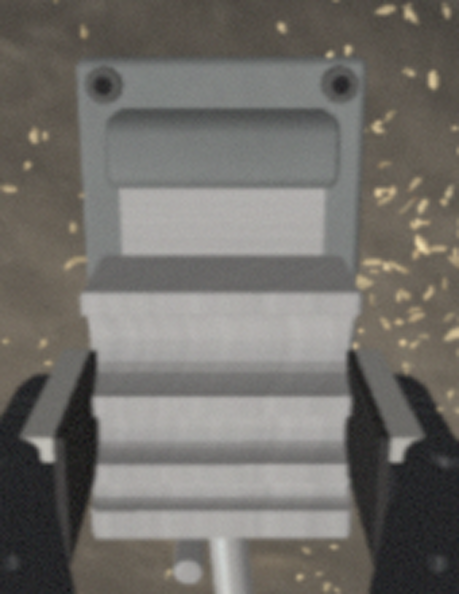

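Block held with its grooves across the clamp's x. Its top corners in the crop are (81,292), (358,292), (96,538), (350,538). I check its position relative to the TCP.

Run:
```python
from h import *
i,c=load("w5");M=np.array([[np.cos(YW),np.sin(YW)],[-np.sin(YW),np.cos(YW)]])
for zt in (.123,.125):
  print(zt,[np.round(M@(onz(c,(239.8+x/2.7,109.8+y/2.7),zt)[:2]-O)*1e3,1).tolist() for x,y in [(81,292),(358,292),(96,538),(350,538)]])
print([np.round(M@(onz(c,(239.8+x/2.7,109.8+y/2.7),.016)[:2]-O)*1e3,1).tolist() for x,y in [(103,86),(341,86)]])
```

```text
0.123 [[-23.8, -24.4], [-23.7, 23.6], [25.6, -24.1], [25.7, 24.3]]
0.125 [[-24.5, -24.0], [-24.3, 23.2], [24.2, -23.7], [24.3, 23.9]]
[[-52.0, -35.2], [-51.9, 35.5]]
```

```bash
python3 drive.py '-0.0018 0 0.02 0 0 0;-0.0018 0 0.04 0 0 0;-0.0018 0 0.05 0 0 0;-0.0018 0 0.055 0 0 0;-0.0018 0 0.06 0 0 0;-0.0018 0 0.065 0 0 0;-0.0018 0 0.065 0 0 0;-0.0018 0 0.065 0 0 0'
```

```text
time_s: 11.98
eef_pos: [0.4705, 0.1955, 0.0431]
tcp_rot: [-0.858, 3.022, 0.0]
force: [0.6, -0.1, -4.7]
grip_width: 0.0475
finger_force: 96.9
```

No contact, with the block's underside now about 7 mm below the jaw tops. Keep going down.

```bash
python3 drive.py '0 0 0.003 0 0 0;0 0 0.006 0 0 0;0 0 0.009 0 0 0;0 0 0.012 0 0 0;0 0 0.015 0 0 0;0 0 0.015 0 0 0;0 0 0.015 0 0 0'; python3 drive.py '0 0 0.0015 0 0 0;0 0 0.003 0 0 0;0 0 0.0045 0 0 0;0 0 0.0045 0 0 0'
```

```text
time_s: 12.57
eef_pos: [0.4701, 0.1954, 0.0275]
tcp_rot: [0.858, -3.022, 0.0]
force: [-0.7, -0.1, -5.1]
grip_width: 0.0469
finger_force: 96.9
time_s: 12.9
eef_pos: [0.4704, 0.1955, 0.0234]
tcp_rot: [-0.858, 3.022, 0.0]
force: [-0.8, -0.1, -1.8]
grip_width: 0.0473
finger_force: 97.2
```

```bash
python3 drive.py '0 0 0.001 0 0 0;0 0 0.0015 0 0 0;0 0 0.0015 0 0 0'
```

```text
time_s: 13.15
eef_pos: [0.4704, 0.1955, 0.0232]
tcp_rot: [-0.858, 3.021, 0.0]
force: [-8.1, -3.2, 35.3]
grip_width: 0.0472
finger_force: 101.4
```

Seated: 23.2 − 14 = 9.2 mm, the same offset as on the bench. Release, rise and check.

```bash
python3 drive.py '0 0 -0.001 0 0 0;0 0 -0.0015 0 0 0;0 0 -0.0015 0 0 0'; python3 drive.py '0 0 0 0 0 0;0 0 0 0 0 0;0 0 0 0 0 0;0 0 0 0 0 0;0 0 0 0 0 0;0 0 0 0 0 0;0 0 -0.015 0 0 0;0 0 -0.05 0 0 0;0 0 -0.09 0 0 0;0 0 -0.1 0 0 0;0 0 -0.1 0 0 0;0 0 -0.1 0 0 0' 0.085
python3 - <<'E'
from h import *
i,c=grab("wrist","w6")
t,_=grab("top","t6")
A=cv2.resize(i[100:300,230:410],None,fx=2.5,fy=2.5,interpolation=2);cv2.imwrite("pics/w6c.png",A)
delta(C(.066+.07,-.045,.11),down(np.pi+YW))
E
```

```text
time_s: 13.4
eef_pos: [0.4704, 0.1955, 0.0234]
tcp_rot: [-0.858, 3.022, 0.0]
force: [-1.2, -0.2, 3.8]
grip_width: 0.0471
finger_force: 97.8
time_s: 14.4
eef_pos: [0.4707, 0.1956, 0.1239]
tcp_rot: [-0.857, 3.02, 0.0]
force: [-0.1, -0.3, -0.2]
grip_width: 0.0851
finger_force: 0.0
delta [-0.1323 -0.0454  0.0123] [ 0.    -0.001  0.   ]
```

View pics/w6c.png

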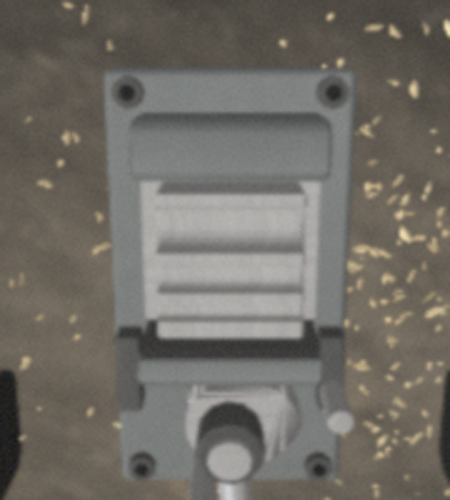

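The block is seated between the jaws, turned, with grooves running to the open ends and about centred (crop (230,262)). Now the lever: close the fingers and go down on its −y side.

```bash
python3 drive.py '-0.035 -0.015 0 0 0 0;-0.07 -0.03 0 0 0 0;-0.1 -0.045 0 0 0 0;-0.132 -0.045 0 0 0 0;-0.132 -0.045 0 0 0 0;-0.132 -0.045 0 0 0 0;-0.132 -0.045 0.03 0 0 0;-0.132 -0.045 0.06 0 0 0;-0.132 -0.045 0.085 0 0 0;-0.132 -0.045 0.093 0 0 0;-0.132 -0.045 0.093 0 0 0;-0.132 -0.045 0.093 0 0 0' 0 40
python3 - <<'E'
from h import *
for th in (.08,.3,.5,.7,.9,1.1,1.3,1.4,1.5,1.571,1.6):
    u=np.array([np.cos(th),np.sin(th)]);t=np.array([-u[1],u[0]]);h=.011*abs(t[0])+.0145*abs(t[1])
    p=np.array([.066,0])+.07*u-(.006+h)*t
    print(th,np.round(p,4),end=' ');delta(C(*p,.03),down(np.pi+YW))
E
```

```text
time_s: 15.5
eef_pos: [0.6056, 0.2263, 0.0303]
tcp_rot: [0.858, -3.021, 0.0]
force: [1.0, 0.2, 1.2]
grip_width: -0.0
finger_force: 0.0
0.08 [ 0.1375 -0.0157] delta [-0.0018  0.0289  0.0003] [ 0.    -0.001  0.   ]
0.3 [ 0.1397 -0.0014] delta [-0.004   0.0432  0.0003] [ 0.    -0.001  0.   ]
0.5 [0.1389 0.0125] delta [-0.0033  0.0571  0.0003] [ 0.    -0.001  0.   ]
0.7 [0.1351 0.0266] delta [0.0006 0.0712 0.0003] [ 0.    -0.001  0.   ]
0.9 [0.128  0.0401] delta [0.0077 0.0847 0.0003] [ 0.    -0.001  0.   ]
1.1 [0.1177 0.0522] delta [0.018  0.0968 0.0004] [ 0.    -0.001  0.   ]
1.3 [0.1045 0.062 ] delta [0.0312 0.1066 0.0004] [ 0.    -0.001  0.   ]
1.4 [0.0969 0.0657] delta [0.0388 0.1103 0.0004] [ 0.    -0.001  0.   ]
1.5 [0.0889 0.0686] delta [0.0468 0.1131 0.0004] [ 0.    -0.001  0.   ]
1.571 [0.083 0.07 ] delta [0.0527 0.1146 0.0004] [ 0.    -0.001  0.   ]
1.6 [0.0814 0.0705] delta [0.0543 0.1151 0.0004] [ 0.    -0.001  0.   ]
```

```bash
python3 drive.py '-0.001 0.015 0 0 0 0;-0.002 0.029 0 0 0 0;-0.003 0.036 0 0 0 0;-0.004 0.043 0 0 0 0;-0.004 0.05 0 0 0 0;-0.003 0.057 0 0 0 0;-0.002 0.064 0 0 0 0;0.0005 0.071 0 0 0 0;0.004 0.078 0 0 0 0;0.008 0.085 0 0 0 0;0.013 0.091 0 0 0 0;0.018 0.097 0 0 0 0;0.025 0.102 0 0 0 0;0.031 0.107 0 0 0 0;0.031 0.107 0 0 0 0'
python3 - <<'E'
from h import *
grab("top","t7");print(probe_bus.read_state()['ft_torque'])
for th in (1.4,1.5,1.571,1.6):
    u=np.array([np.cos(th),np.sin(th)]);t=np.array([-u[1],u[0]]);h=.011*abs(t[0])+.0145*abs(t[1])
    p=np.array([.066,0])+.07*u-(.006+h)*t
    print(th,end=' ');delta(C(*p,.03),down(np.pi+YW))
E
```

```text
time_s: 16.75
eef_pos: [0.5216, 0.3013, 0.0302]
tcp_rot: [0.858, -3.021, 0.0]
force: [0.2, 0.4, 0.7]
grip_width: 0.0002
finger_force: 0.0
[0.01098291 0.02093787 0.00362794]
1.4 delta [0.0074 0.0028 0.0003] [ 0.    -0.001  0.001]
1.5 delta [0.0154 0.0056 0.0003] [ 0.    -0.001  0.001]
1.571 delta [0.0213 0.0071 0.0003] [ 0.    -0.001  0.001]
1.6 delta [0.023  0.0076 0.0003] [ 0.    -0.001  0.001]
```

Run:
```python
import cv2
i=cv2.imread("pics/t7.png");cv2.imwrite("pics/t7c.png",cv2.resize(i[130:280,190:340],None,fx=4,fy=4,interpolation=2))
```

```text
(no output)
```

View pics/t7c.png

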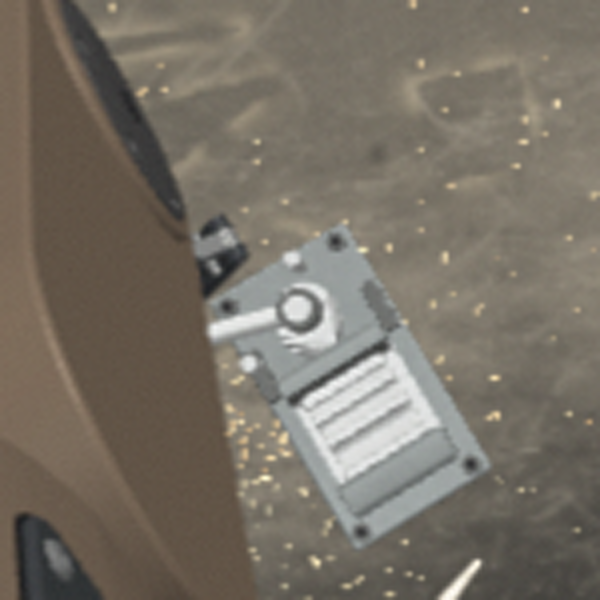

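The lever has swung to about 1.25 rad (bar from (300,310) toward (212,332)), and the block sits near the fixed jaw. Push on to the stop.

```bash
python3 drive.py '0.004 0.0015 0 0 0 0;0.0075 0.003 0 0 0 0;0.0115 0.0045 0 0 0 0;0.0155 0.0055 0 0 0 0;0.0185 0.0065 0 0 0 0;0.02 0.007 0 0 0 0;0.02 0.007 0 0 0 0'; python3 drive.py '0.001 0 0 0 0 0;0.002 0 0 0 0 0;0.003 0 0 0 0 0;0.003 0 0 0 0 0;0.003 0 0 0 0 0'
```

```text
time_s: 17.38
eef_pos: [0.5025, 0.2965, 0.0303]
tcp_rot: [0.858, -3.022, 0.0]
force: [0.8, 0.1, -0.3]
grip_width: 0.0
finger_force: 0.2
time_s: 17.8
eef_pos: [0.5007, 0.2955, 0.0304]
tcp_rot: [-0.858, 3.021, 0.001]
force: [2.9, 4.7, -1.4]
grip_width: -0.0004
finger_force: 2.3
```

```bash
python3 drive.py '0.001 0 0 0 0 0;0.002 0 0 0 0 0;0.002 0 0 0 0 0'; python3 drive.py '0.001 0 0 0 0 0;0.002 0 0 0 0 0;0.002 0 0 0 0 0'
```

```text
time_s: 18.05
eef_pos: [0.5005, 0.2954, 0.0306]
tcp_rot: [-0.857, 3.018, 0.002]
force: [9.6, 9.5, -8.3]
grip_width: 0.0003
finger_force: 6.4
time_s: 18.3
eef_pos: [0.5004, 0.2952, 0.0308]
tcp_rot: [-0.856, 3.015, 0.003]
force: [15.9, 15.2, -14.1]
grip_width: 0.0002
finger_force: 10.5
```

It stalls with 22 N, so this is the stop. Back off sideways, rise and look.

```bash
python3 drive.py '-0.01 0 0 0 0 0;-0.035 0 0 0 0 0;-0.04 0 -0.03 0 0 0;-0.04 0.02 -0.07 0 0 0;-0.04 0.06 -0.1 0 0 0;-0.04 0.1 -0.12 0 0 0;-0.04 0.14 -0.12 0 0 0;-0.04 0.18 -0.12 0 0 0;-0.04 0.22 -0.12 0 0 0;-0.04 0.25 -0.12 0 0 0;-0.04 0.25 -0.12 0 0 0;-0.04 0.25 -0.12 0 0 0'
python3 - <<'E'
from h import *
i,c=grab("top","t8")
cv2.imwrite("pics/t8c.png",cv2.resize(i[150:280,190:320],None,fx=4.5,fy=4.5,interpolation=2))
print(probe_bus.read_state()['force'])
for th in (1.5,1.571): print(th,(proj(c,C(.066+.1*np.cos(th),.1*np.sin(th),.045))-[190,150])*4.5)
E
```

```text
time_s: 19.3
eef_pos: [0.3979, 0.528, 0.1499]
tcp_rot: [0.863, -3.02, 0.001]
force: [0.9, -0.2, -0.2]
grip_width: 0.0001
finger_force: 0.0
[-0.28393146 -0.24309369 -0.17935712]
1.5 [143.96350132 352.86755667]
1.571 [150.99011196 365.922604  ]
```

View pics/t8c.png

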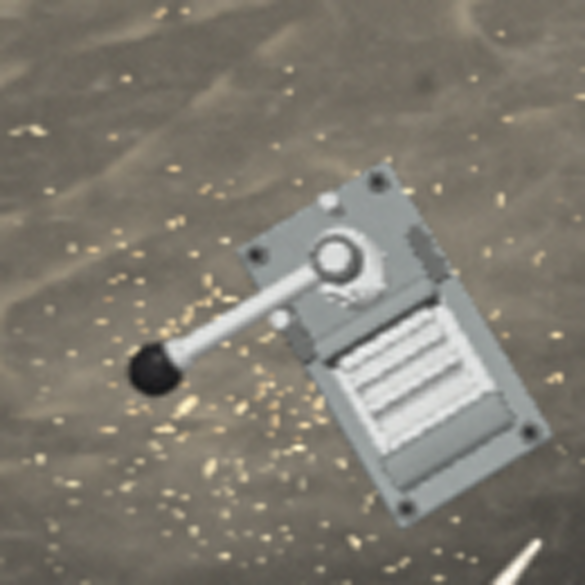

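The ball at (155,368) matches the locked prediction (151,366). The lever bears on its pin, the block is gripped with grooves along the jaws, and the robot is clear.

```bash
python3 -c "
from plant import manip, cams, probe_bus
print(manip.close_job())"
```

```text
the job is handed in; nothing more can be done
None
```

The block is turned a quarter turn and seated between the jaws, and the lever is at its stop. The robot stands clear, the job was handed in at about 19 s, and no verdict came back; I did not measure the grip force or the bystanders' final positions.

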